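Jack up the bench shaker for shimming

ROBOT

A 6-joint arm with a two-finger parallel gripper is mounted at the origin on the work surface. World frame = base frame: x ahead of the robot, y to its left, z up, the work surface at z = 0. Lengths are in mm, angles in rad, forces in N, time in s.
With the tool pointing down it reaches from about 300 to 775 mm from the base axis. Payload 14.6 kg.
Tool frame: the origin (TCP) lies at the very end of the fingers, on their centre line; the grasp point (between the pads) lies 19 mm behind it; z points along the fingers, y is the line along which they close (so a half turn about z gives the same grasp; the last joint's range is limited). The gripper opens to 94 mm and grips with 3 to 60 N. Pads are 16 mm wide; open, the fingers measure 119 mm over their backs; the gripper's body (75 mm by 177 mm) begins 78 mm behind the grasp point.
Start: joints at [-1.284, 0.3, 1.521, -0, 1.321, -0.067], TCP at [190.548, -515.927, 205.446] pointing down, gripper open.
Joint ranges: [-3.03, 3.03], [-0.79, 2.21], [0.23, 2.52], [-1.04, 4.18], [0, 3.07], [-2.55, 2.55]. Speed limits (rad/s): [2.22, 2.22, 2.57, 3.14, 3.14, 3.14].

INTERFACE

Orientations are given as [roll, pitch, yaw] about the fixed x, y, z axes, in that order (R = Rz(yaw) Ry(pitch) Rx(roll)).
In Python, from cell import manip, camera, get_calibration gives the robot as it stands.
- The arm moves only by the tool arm_command, never from a script. Its argument "targets" is a list of rows, each an object of numbers: "hand": the opening, from -1 (shut) to 1 (fully open), so that 0 is half open; "x", "y", "z": the shift along the tool's x, y, z in m; "yaw": the turn about the tool's z in rad. In form: [{"hand": .., "x": .., "y": .., "z": .., "yaw": ..}, ...]. A call has 1 to 10 rows; each row shifts and turns the commanded pose from where the row before left it, along the tool's axes as they then stand; what a row does not reach is not made up. A row lasts 1/10 s, in which the tool goes at most 50 mm and 8.59 degrees, less where a joint would pass 70% of its speed; a pose out of reach is approached as far as the arm can. A call is refused whole if a number of a shift passes 0.05 or a number of a turn 0.15, either way. A call with a gripper value outside its range is refused whole. The fingers move at their own pace and stop on an object; "newtons" is the grip in N (left out, the last holds). Time passes only in rows, so rows that do not move let the fingers close. It gives the time, the measured TCP pose, the force, the opening and the grip force at its end, in the units of the state.
- manip.read_state(): the state, without advancing time (a new reading comes with each control period).
- camera(name): name is "scene" or "top" or "wrist"; returns the picture (384x512x3 uint8, red, green, blue); there is no depth.
- get_calibration(name): a dict with "K" (3x3 intrinsics, pixels), "cam_to_world" (4x4, takes a point from camera to world coordinates). Camera axes: x right, y up, looking along -z (the intrinsics and any distortion apply to the point x, -y, -z); pixel columns grow to the right and rows downward; lengths in mm; the calibration is good to about 2 mm. A picture is of the moment at which its call begins: read the wrist's pose just before it. get_calibration takes no time and is no camera call; for the wrist camera it gives the pose at the moment of the call.
- manip.sign_off(): hands the job in; it is judged then, once.
The state is a dict: "clock": time; "joints": joint angles; "qd": joint speeds; "effort": joint torques, N m; "eef_pos": TCP position; "eef_rot": TCP orientation; "wrist_force": force on the tool from outside, world axes, zero at the start; "moment": the same for the moment, N m; "finger_gap": finger opening in mm; "finger_force": force on a finger pad.
Only numpy, scipy, OpenCV 4.12 (cv2) and the standard library are available. Lean on these libraries where they do the work, as an engineer would, in place of code of your own. Each camera call takes 0.05 s, during which the arm holds its last target. There are 200 camera calls.

TASK

The flask shaker on the bench needs a shim under one side. Open the lid of the grey case until it rests on its stop, take out the small lever jack and stand it on the bench with its saddle centred under the lift tab that carries the round stud, then push the jack's handle all the way down so that the jack alone raises the shaker. Finish while still holding the handle fully down, with the shaker raised and the lid left open, and leave the bottle, beaker and tube rack undisturbed.

Things in the scene. Friction and masses are not known exactly. Their poses are not given: they have to be found in the camera images.
- case: Grey open-topped plastic storage case, fixed to the bench, 175 mm (its x) by 230 mm (its y) by 95 mm high, walls and floor 6 mm thick; origin at the centre of its underside. Its lid hinges on the +x rim. The jack stands on its floor.
- lid (a joint): Hinge of the case lid (lid 175 x 230 x 8 mm, 0.25 kg): 0 = shut, grows as it opens, 1.75 rad = resting on its stop, leaning back past upright. It falls shut if let go before about upright and falls onto its stop if let go after.
- lid_hinge (a point): Middle of the lid's hinge line, on the case's +x rim; the hinge line runs along the y axis of this point. Axes turn with the lid: shut, they are parallel to the case's.
- lid_handle (a point): Centre of the lid's steel bar handle, a 100 mm long round bar 11 mm thick, parallel to the hinge line, its centre 38 mm off the lid's outer face on two end posts, 163 mm in front of the hinge line (12 mm from the lid's free edge). Axes turn with the lid.
- jack_grip (a point): Where to grasp the jack: centre of its steel pivot tower, 45 mm above the underside of the jack. The tower is 36 mm long (x), 32 mm wide (y, flat cheeks to grasp across) and its top is 70 mm above the underside. The jack (0.87 kg, loose) has a base plate 190 x 70 x 8 mm centred under the tower; x points to its saddle end, z up. In the case x points along the case's -y to within 0.1 rad.
- jack: The whole jack with its saddle and handle; origin at the centre of the underside of its base plate, 45 mm below jack_grip, same axes. It stands on the bench when its origin is at height 0.
- saddle (a point): Centre of the top of the jack's round steel saddle (32 mm across), 72 mm from the tower along the jack's +x; its top is 55 mm above the jack's underside with the handle up and 18 mm higher with the handle fully down.
- handle (a joint): Jack handle: 0 = up (sprung, its rest), 0.46 rad = fully down on its stop; the saddle rises in proportion, 40 mm per rad. The saddle meets the tab at about 0.18 rad. Under load the handle needs about 7 to 13 N down on its pad, and springs back up if let go.
- handle_pad (a point): Centre of the top of the flat black push pad (40 x 44 x 8 mm) at the handle's free end, 80 mm from the tower towards the jack's -x; with the handle up it is about 75 mm above the jack's underside, sinking about 37 mm along a nearly vertical arc to about 38 mm when the handle is fully down. Axes turn with the handle.
- shaker: White bench shaker 300 mm (x) by 280 mm (y), 117 mm high to its dark platform with flasks on it, about 4 kg; origin at bench height below the middle of its +y face; it tilts about its rear feet, 270 mm towards -y from there. Two aluminium tabs, 50 mm wide and 6 mm thick, stick out 70 mm from its +y face, 150 mm apart; their undersides are 62 mm above the bench. Only the tab at its -x end carries the round stud and is the lift tab.
- lift_point (a point): Point on the underside of the lift tab directly below the round dark steel stud (22 mm across, 14 mm high) on its top; 62 mm above the bench, 45 mm out from the shaker's face and 25 mm from the tab's free end. Axes are the shaker's: y points out of the shaker along the tab. The jack goes in from the +y side with its x against this y.
- wash_bottle: Bystander: white bottle with red cap, 66 mm across, 170 mm high; origin under its centre.
- beaker: Bystander: glass beaker 70 mm across, 85 mm high; origin under its centre.
- tube_rack: Bystander: wooden rack 55 x 200 mm, 85 mm high, with test tubes to 132 mm high; origin under its centre.

How it is judged (in metres and radians):
On the way, in this order (a step that is already met when the one before it is completed fails the run):
1. The case lid is open on its stop (value of joint lid above 1.68 rad), for 0.2 s.
2. The jack stands upright on the bench, handle up, its saddle under the lift point, the shaker not yet raised (horizontal distance between saddle and lift_point below 0.014 m and height (world z) of jack below 0.006 m and angle between jack's own z axis and vertical below 0.06 rad and value of joint handle below 0.16 rad and height (world z) of lift_point below 0.065 m), for 0.2 s.
At the end, for the whole second after the job is handed in: Lid open (over 1.6 rad); jack upright on the bench, saddle within 15 mm of the lift point; gripper holds the handle still at 0.41 rad or more; lift point over 68 mm high, carried by the jack (over 6 N), the robot not touching the shaker; bystanders upright (value of joint lid above 1.6 rad and value of joint handle above 0.41 rad and velocity of joint handle between -0.1 and 0.1 rad/s and height (world z) of lift_point above 0.068 m and horizontal distance between saddle and lift_point below 0.015 m and height (world z) of jack below 0.006 m and angle between jack's own z axis and vertical below 0.06 rad and contact force between jack and shaker above 6 N and contact force between the fingers and jack above 2 N and contact force between each of the arm, the fingers and shaker below 1 N and angle between each of wash_bottle, beaker, tube_rack's own z axis and vertical below 0.2 rad); the arm keeps its last pose, push and grip.
It fails at once if A bystander (bottle, beaker or tube rack) is moved by more than 30 mm (distance of any of wash_bottle, beaker, tube_rack from where it was at the start of the episode above 0.03 m).
It also fails if it takes over 58 s, if anything falls off the work surface, if the arm or the gripper's body presses on something with over 40 N, if the wrist force passes 120 N, or if a joint passes its speed limit or range.

## Working session

There is one attempt and no reset: what is moved stays moved. The work goes in short steps, Python scripts to look and compute and a tool call to move; the robot and the scene stay as the last step left them, time stands still between calls to the robot, and variables do not carry over. Pictures are saved under pics/ and viewed, at most 10 in all, crops included, and the job is handed in when it is done.

Besides the shell and the picture viewer there is one more tool, called after "Emit:" by a JSON object that holds its "method" and its "body". arm_command: Moves the arm, as the interface text tells. Its arguments: {"type":"object","properties":{"targets":{"type":"array"},"newtons":{"type":"number"}},"required":["targets"]}

```bash
mkdir -p pics; ls; python3 - <<'E'
from cell import manip, camera, get_calibration
import cv2,numpy as np
s=manip.read_state();print(s)
for n in("scene","top"):
    cv2.imwrite(f"pics/{n}0.png",camera(n)[:,:,::-1]); c=get_calibration(n);print(n,np.round(c["K"],1).tolist(),np.round(c["cam_to_world"],3).tolist(),[k for k in c])
E
```

```text
pics
{'clock': 0.0, 'joints': array([-1.28355783e+00,  3.00451792e-01,  1.52158462e+00, -2.79086039e-05,
        1.32069725e+00, -6.66067281e-02]), 'qd': array([ 5.44742197e-04,  3.17770479e-04, -3.79955764e-05, -1.92994658e-04,
       -6.19107812e-05, -1.23029018e-03]), 'effort': array([ 1.40799177e-03, -5.31808341e+01, -3.52728868e+01,  7.08673079e-02,
        2.44989916e-02, -8.32584715e-05]), 'eef_pos': array([ 190.49095963, -515.67699279,  204.89542313]), 'eef_rot': array([-3.14045237e+00, -4.89706465e-05,  3.53852116e-01]), 'wrist_force': array([0.36824396, 0.04447623, 0.16705419]), 'moment': array([-0.02735142,  0.02397599,  0.00213966]), 'finger_force': 0.0, 'finger_gap': 93.53201850101561}
scene [[469.4, 0.0, 253.4], [0.0, 469.4, 199.9], [0.0, 0.0, 1.0]] [[-0.715, -0.561, 0.416, 1025.547], [0.699, -0.586, 0.411, 459.591], [0.013, 0.585, 0.811, 937.559], [0.0, 0.0, 0.0, 1.0]] ['K', 'cam_to_world']
top [[486.9, 0.0, 250.3], [0.0, 486.9, 182.2], [0.0, 0.0, 1.0]] [[0.029, 0.99, -0.135, 409.685], [-1.0, 0.028, -0.011, 17.81], [-0.007, 0.135, 0.991, 1382.848], [0.0, 0.0, 0.0, 1.0]] ['K', 'cam_to_world']
```

View pics/scene0.png

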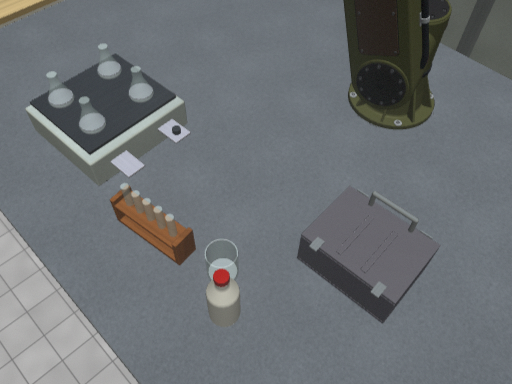

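View pics/top0.png

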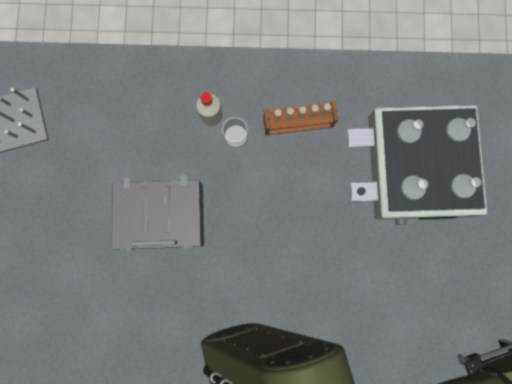

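```bash
cat > h.py <<'E'
import numpy as np,cv2
from cell import manip,camera,get_calibration
def ray(n,u,v,c=None):
    c=c or get_calibration(n);K=np.array(c["K"]);T=np.array(c["cam_to_world"])
    d=T[:3,:3]@np.array([(u-K[0,2])/K[0,0],-(v-K[1,2])/K[1,1],-1]);return T[:3,3],d
def on(n,u,v,z,c=None):
    o,d=ray(n,u,v,c);return o+d*(z-o[2])/d[2]
def px(n,p,c=None):
    c=c or get_calibration(n);K=np.array(c["K"]);T=np.array(c["cam_to_world"])
    q=T[:3,:3].T@(np.array(p)-T[:3,3]);return np.array([K[0,0]*q[0]/-q[2]+K[0,2],K[1,1]*-q[1]/-q[2]+K[1,2]])
E
python3 - <<'E'
from h import *
np.set_printoptions(precision=1,suppress=True)
for n,l,z in [("top",[(112,183),(199,181),(201,246),(113,248)],103),("top",[(132,244),(175,243)],141),("top",[(361,191)],82),("scene",[(177,130)],82),("scene",[(372,197),(414,224)],141),
 ("top",[(351,184),(377,182),(378,199),(352,201),(348,130),(373,129),(374,145),(349,146),(235,140)],68),("scene",[(127,163)],68),("top",[(208,98)],170),("top",[(264,110),(336,103)],85),("scene",[(353,189),(301,236),(436,244),(388,292)],103)]:
    for p in l: print(n,p,on(n,*p,z))
# dark stud centroid
for n,(u0,v0,u1,v1) in {"top":(352,184,376,200),"scene":(165,122,188,138)}.items():
    g=cv2.cvtColor(camera(n),cv2.COLOR_RGB2GRAY)[v0:v1,u0:u1]; y,x=np.where(g<90);print(n,x.mean()+u0,y.mean()+v0,on(n,x.mean()+u0,y.mean()+v0,79),len(x))
E
```

```text
top (112, 183) [571.5 398.9 103. ]
top (199, 181) [583.4 167.8 103. ]
top (201, 246) [412.5 155.1 103. ]
top (113, 248) [400.6 384.6 103. ]
top (132, 244) [412.3 326.2 141. ]
top (175, 243) [418.  217.3 141. ]
top (361, 191) [ 571.6 -266.2   82. ]
scene (177, 130) [ 573.6 -261.5   82. ]
scene (372, 197) [430.5 223.6 141. ]
scene (414, 224) [423.4 324.4 141. ]
top (351, 184) [ 591.7 -242.1   68. ]
top (377, 182) [ 599.2 -312.7   68. ]
top (378, 199) [ 552.8 -315.1   68. ]
top (352, 201) [ 545.3 -244.9   68. ]
top (348, 130) [ 742.  -233.6   68. ]
top (373, 129) [ 746.8 -302.5   68. ]
top (374, 145) [ 701.7 -305.1   68. ]
top (349, 146) [ 697.  -236.4   68. ]
top (235, 140) [705.1  77.6  68. ]
scene (127, 163) [ 722.5 -270.4   68. ]
top (208, 98) [790.7 146.2 170. ]
top (264, 110) [787.6   0.   85. ]
top (336, 103) [ 812.8 -197.2   85. ]
scene (353, 189) [415.1 169.3 103. ]
scene (301, 236) [590.2 171.4 103. ]
scene (436, 244) [403.2 377.9 103. ]
scene (388, 292) [562.6 372.8 103. ]
top 360.60714285714283 190.82142857142858 [ 572.4 -265.8   79. ] 28
scene 175.9375 130.015625 [ 574.  -265.8   79. ] 64
```

Emit:
{"method": "arm_command", "body": {"targets": [{"hand": 1, "x": 0, "y": 0, "z": -0.015, "yaw": -0.141}, {"hand": 1, "x": 0, "y": 0, "z": -0.015, "yaw": -0.141}, {"hand": 1, "x": 0, "y": 0, "z": -0.015, "yaw": -0.141}, {"hand": 1, "x": 0, "y": 0, "z": -0.015, "yaw": -0.141}, {"hand": 1, "x": 0, "y": 0, "z": -0.015, "yaw": -0.141}, {"hand": 1, "x": 0, "y": 0, "z": -0.015, "yaw": -0.141}, {"hand": 1, "x": 0, "y": 0, "z": -0.015, "yaw": -0.141}, {"hand": 1, "x": 0, "y": 0, "z": -0.015, "yaw": -0.141}, {"hand": 1, "x": 0, "y": 0, "z": -0.015, "yaw": -0.141}, {"hand": 1, "x": 0, "y": 0, "z": 0, "yaw": 0}]}}

```text
clock: 1.2
eef_pos: [190.6, -516.3, 342.0]
eef_rot: [3.141, 0.003, 1.625]
wrist_force: [0.6, -0.7, 0.1]
finger_gap: 93.8
finger_force: 0.0
```

Emit:
{"method": "arm_command", "body": {"targets": [{"hand": 1, "x": 0.05, "y": 0.025, "z": 0, "yaw": 0}, {"hand": 1, "x": 0.05, "y": 0.025, "z": 0, "yaw": 0}, {"hand": 1, "x": 0.045, "y": 0.025, "z": 0, "yaw": 0}, {"hand": 1, "x": 0.045, "y": 0.025, "z": 0, "yaw": 0}, {"hand": 1, "x": 0.045, "y": 0.025, "z": 0, "yaw": 0}, {"hand": 1, "x": 0.045, "y": 0.025, "z": 0, "yaw": 0}, {"hand": 1, "x": 0.045, "y": 0.025, "z": 0, "yaw": 0}, {"hand": 1, "x": 0.045, "y": 0.025, "z": 0, "yaw": 0}, {"hand": 1, "x": 0.045, "y": 0.025, "z": 0, "yaw": 0}, {"hand": 1, "x": 0, "y": 0, "z": 0, "yaw": 0}]}}

```text
clock: 2.2
eef_pos: [385.7, -105.3, 339.6]
eef_rot: [-3.141, -0.001, 1.625]
wrist_force: [0.3, -0.2, 0.3]
finger_gap: 93.9
finger_force: 0.0
```

Emit:
{"method": "arm_command", "body": {"targets": [{"hand": 1, "x": 0.0417, "y": 0.006, "z": 0.005, "yaw": 0}, {"hand": 1, "x": 0.0417, "y": 0.006, "z": 0.005, "yaw": 0}, {"hand": 1, "x": 0.0417, "y": 0.006, "z": 0.005, "yaw": 0}, {"hand": 1, "x": 0.0417, "y": 0.006, "z": 0.005, "yaw": 0}, {"hand": 1, "x": 0.0417, "y": 0.006, "z": 0.005, "yaw": 0}, {"hand": 1, "x": 0.0417, "y": 0.006, "z": 0.005, "yaw": 0}, {"hand": 1, "x": 0.0417, "y": 0.006, "z": 0.005, "yaw": 0}, {"hand": 1, "x": 0.0417, "y": 0.006, "z": 0.005, "yaw": 0}, {"hand": 1, "x": 0.0417, "y": 0.006, "z": 0.005, "yaw": 0}, {"hand": 1, "x": 0, "y": 0, "z": 0, "yaw": 0}]}}

```text
clock: 3.2
eef_pos: [418.5, 270.2, 293.1]
eef_rot: [-3.139, 0.001, 1.622]
wrist_force: [0.5, -0.4, 0.4]
finger_gap: 93.9
finger_force: 0.0
```

```bash
python3 - <<'E'
from h import *
import json
c=get_calibration("wrist");im=camera("wrist");cv2.imwrite("pics/w1.png",im[:,:,::-1])
json.dump({k:np.array(v).tolist() for k,v in c.items()},open("c1.json","w"))
print(np.round(c["cam_to_world"],3),c["K"][0]);print(px("wrist",[420,273,141],c),manip.read_state()["eef_pos"])
E
```

```text
[[ 9.99000e-01 -4.90000e-02 -1.10000e-02  4.14779e+02]
 [ 5.00000e-02  9.63000e-01  2.66000e-01  3.47551e+02]
 [-2.00000e-03 -2.66000e-01  9.64000e-01  4.71450e+02]
 [ 0.00000e+00  0.00000e+00  0.00000e+00  1.00000e+00]] [298.81079528   0.         252.90622387]
[254.88969278 173.46624449] [418.58095283 268.47283516 293.7520513 ]
```

View pics/w1.png

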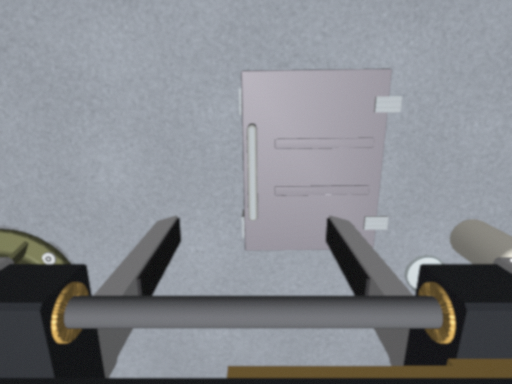

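```bash
python3 - <<'E'
from h import *
import json
np.set_printoptions(precision=1,suppress=True)
c=json.load(open("c1.json"))
for p,z in [((252,127),141),((252.5,219),141),((252.3,172),141),((242,71),103),((391,69),103),((376,249),103),((245,250),103)]: print(p,on("wrist",*p,z,c))
E
```

```text
(252, 127) [414.2 324.5 141. ]
(252.5, 219) [420.1 217.8 141. ]
(252.3, 172) [417.  274.5 141. ]
(242, 71) [399.4 384.7 103. ]
(391, 69) [570.7 395.4 103. ]
(376, 249) [589.9 168.1 103. ]
(245, 250) [412.7 157.5 103. ]
```

Emit:
{"method": "arm_command", "body": {"targets": [{"hand": 1, "x": 0.002, "y": -0.001, "z": 0.02, "yaw": 0}, {"hand": 1, "x": 0, "y": 0, "z": 0.02, "yaw": 0}, {"hand": 1, "x": 0, "y": 0, "z": 0.02, "yaw": 0}, {"hand": 1, "x": 0, "y": 0, "z": 0.02, "yaw": 0}, {"hand": 0.5, "x": 0, "y": 0, "z": 0.02, "yaw": 0}, {"hand": 0, "x": 0, "y": 0, "z": 0.02, "yaw": 0}, {"hand": 0, "x": 0, "y": 0, "z": 0.02, "yaw": 0}, {"hand": 0, "x": 0, "y": 0, "z": 0.02, "yaw": 0}, {"hand": 0, "x": 0, "y": 0, "z": 0.012, "yaw": 0}, {"hand": -1, "x": 0, "y": 0, "z": 0, "yaw": 0}], "newtons": 20}}

```text
clock: 4.25
eef_pos: [417.4, 268.3, 122.3]
eef_rot: [-3.139, 0.001, 1.62]
wrist_force: [-0.2, 0.8, -0.1]
finger_gap: 49.5
finger_force: 0.0
```

Emit:
{"method": "arm_command", "body": {"targets": [{"hand": -1}, {"hand": -1}, {"hand": -1}, {"hand": -1}, {"hand": -1}]}}

```text
schema error: expected keys hand, x, y, z, yaw
```

```bash
python3 - <<'E'
import numpy as np
np.set_printoptions(precision=1,suppress=True)
# bar path relative to hinge for both hinge height guesses
for h in (38,42,46):
    th=np.arange(0,1.76,.0875); P=np.c_[-163*np.cos(th)+h*np.sin(th),163*np.sin(th)+h*np.cos(th)]
    print(h,np.diff(P,axis=0).tolist() if h==42 else P[-1]-P[0])
E
```

```text
38 [229.4 115.6]
42 [[4.293898703286516, 14.08362872708328], [5.508217234140375, 13.654512334680064], [6.680390376727843, 13.120920265398041], [7.801449404851439, 12.48693522766709], [8.862816685131605, 11.757408073302756], [9.856371307622297, 10.937920681861357], [10.774511221869147, 10.034743251634623], [11.610211402982188, 9.054786324064935], [12.357077602675588, 8.005547908660873], [13.009395274004149, 6.895056112979034], [13.562173295455622, 5.7318077166318915], [14.01118215985042, 4.524703159313333], [14.352986335850353, 3.2829784402740927], [14.584970554467944, 2.0161344503067085], [14.705359819447771, 0.7338642769493902], [14.713232988412777, -0.5540209608783471], [14.608529820862586, -1.8376671813413736], [14.392051439095297, -3.1072527368797296], [14.065454198527299, -4.353063563232411], [13.631237014311338, -5.565567505302539]]
46 [237.3 106.2]
```

Emit:
{"method": "arm_command", "body": {"targets": [{"hand": -1, "x": 0, "y": 0, "z": 0, "yaw": 0}, {"hand": -1, "x": 0, "y": 0, "z": 0, "yaw": 0}, {"hand": -1, "x": 0, "y": 0, "z": 0, "yaw": 0}, {"hand": -1, "x": 0, "y": 0, "z": 0, "yaw": 0}, {"hand": -1, "x": 0, "y": 0, "z": 0, "yaw": 0}]}}

```text
clock: 4.75
eef_pos: [417.1, 269.7, 123.6]
eef_rot: [-3.14, 0.0, 1.623]
wrist_force: [-4.7, -0.2, 9.5]
finger_gap: 10.1
finger_force: 20.0
```

Emit:
{"method": "arm_command", "body": {"targets": [{"hand": -1, "x": 0, "y": 0.0043, "z": -0.0141, "yaw": 0}, {"hand": -1, "x": 0, "y": 0.0055, "z": -0.0137, "yaw": 0}, {"hand": -1, "x": 0, "y": 0.0067, "z": -0.0131, "yaw": 0}, {"hand": -1, "x": 0, "y": 0.0078, "z": -0.0125, "yaw": 0}, {"hand": -1, "x": 0, "y": 0.0089, "z": -0.0118, "yaw": 0}, {"hand": -1, "x": 0, "y": 0.0099, "z": -0.0109, "yaw": 0}, {"hand": -1, "x": 0, "y": 0.0108, "z": -0.01, "yaw": 0}, {"hand": -1, "x": 0, "y": 0.0116, "z": -0.0091, "yaw": 0}, {"hand": -1, "x": 0, "y": 0.0124, "z": -0.008, "yaw": 0}, {"hand": -1, "x": 0, "y": 0.013, "z": -0.0069, "yaw": 0}]}}

```text
clock: 5.75
eef_pos: [508.5, 274.7, 234.4]
eef_rot: [-3.141, -0.001, 1.623]
wrist_force: [-2.3, 2.3, 0.3]
finger_gap: 10.1
finger_force: 20.0
```

Emit:
{"method": "arm_command", "body": {"targets": [{"hand": -1, "x": 0, "y": 0.0136, "z": -0.0057, "yaw": 0}, {"hand": -1, "x": 0, "y": 0.014, "z": -0.0045, "yaw": 0}, {"hand": -1, "x": 0, "y": 0.0144, "z": -0.0033, "yaw": 0}, {"hand": -1, "x": 0, "y": 0.0146, "z": -0.002, "yaw": 0}, {"hand": -1, "x": 0, "y": 0.0147, "z": -0.0007, "yaw": 0}, {"hand": -1, "x": 0, "y": 0.0147, "z": 0.0006, "yaw": 0}, {"hand": -1, "x": 0, "y": 0.0146, "z": 0.0018, "yaw": 0}, {"hand": -1, "x": 0, "y": 0.0144, "z": 0.0031, "yaw": 0}, {"hand": -1, "x": 0, "y": 0.0141, "z": 0.0044, "yaw": 0}, {"hand": -1, "x": 0, "y": 0, "z": 0, "yaw": 0}]}}

```text
clock: 6.75
eef_pos: [638.6, 281.1, 239.2]
eef_rot: [3.141, -0.0, 1.622]
wrist_force: [0.6, 0.4, 1.5]
finger_gap: 10.3
finger_force: 20.0
```

Emit:
{"method": "arm_command", "body": {"targets": [{"hand": -1, "x": 0, "y": 0.0136, "z": 0.005, "yaw": 0}, {"hand": -0.45, "x": 0, "y": 0, "z": 0, "yaw": 0}, {"hand": -0.45, "x": 0, "y": 0, "z": 0, "yaw": 0}, {"hand": -0.45, "x": 0, "y": 0, "z": 0, "yaw": 0}, {"hand": -0.45, "x": 0, "y": 0, "z": -0.02, "yaw": 0}, {"hand": -0.45, "x": 0, "y": 0, "z": -0.02, "yaw": 0}, {"hand": -0.45, "x": 0, "y": 0, "z": -0.02, "yaw": 0}, {"hand": -0.45, "x": 0, "y": 0, "z": -0.03, "yaw": 0}, {"hand": -0.45, "x": 0, "y": 0, "z": -0.03, "yaw": 0}, {"hand": -0.45, "x": 0, "y": 0, "z": 0, "yaw": 0}]}}

```text
clock: 7.75
eef_pos: [651.0, 282.0, 360.4]
eef_rot: [3.134, -0.002, 1.623]
wrist_force: [-0.0, -0.3, 1.0]
finger_gap: 26.1
finger_force: 0.0
```

Emit:
{"method": "arm_command", "body": {"targets": [{"hand": 1, "x": 0, "y": -0.02, "z": 0, "yaw": 0}, {"hand": 1, "x": 0, "y": -0.03, "z": 0, "yaw": 0}, {"hand": 1, "x": 0, "y": -0.03, "z": 0, "yaw": 0}, {"hand": 1, "x": 0, "y": -0.03, "z": 0, "yaw": 0}, {"hand": 1, "x": 0, "y": -0.03, "z": 0, "yaw": 0}, {"hand": 1, "x": 0, "y": -0.02, "z": 0, "yaw": 0}, {"hand": 1, "x": 0, "y": 0, "z": 0, "yaw": 0}]}}

```text
clock: 8.45
eef_pos: [489.1, 273.5, 355.7]
eef_rot: [3.14, -0.001, 1.624]
wrist_force: [-0.2, 0.9, -0.4]
finger_gap: 78.4
finger_force: 0.0
```

```bash
python3 - <<'E'
from h import *
import json
c=get_calibration("wrist");im=camera("wrist")
json.dump({k:np.array(v).tolist() for k,v in c.items()},open("c2.json","w"))
a=cv2.resize(im,(400,300));b=cv2.resize(camera("scene"),(400,300))
cv2.imwrite("pics/w2.png",np.vstack([np.hstack([a,b]),np.zeros((0,800,3),np.uint8)])[:,:,::-1]);cv2.imwrite("pics/w2f.png",im[:,:,::-1]);print(manip.read_state()["eef_pos"])
E
```

```text
[491.08769453 273.43154544 354.96174024]
```

View pics/w2.png

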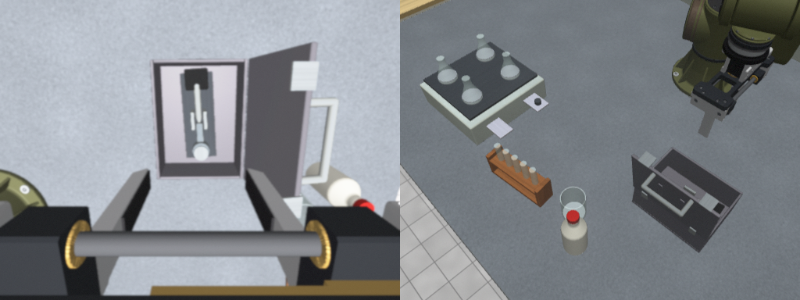

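```bash
python3 - <<'E'
import cv2
a=cv2.imread("pics/w2f.png")[70:240,180:330];cv2.imwrite("pics/w2c.png",cv2.resize(a,None,fx=3.5,fy=3.5,interpolation=cv2.INTER_CUBIC))
E
```

```text
(no output)
```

View pics/w2c.png

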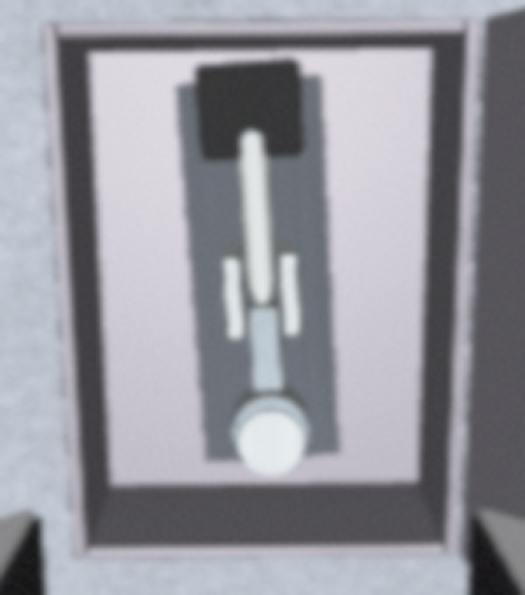

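```bash
python3 - <<'E'
from h import *
import json
np.set_printoptions(precision=1,suppress=True)
c=json.load(open("c2.json"))
for n,x,y,z in [("sad",272,443,61),("pad",250,110,81),("tow",262,297,76),("b",178,85,14),("b",320,76,14),("b",340,452,14),("b",206,461,14)]: print(n,on("wrist",180+x/3.5,70+y/3.5,z,c))
E
```

```text
sad [501.1 205.8  61. ]
pad [483.  356.2  81. ]
tow [492.3 277.4  76. ]
b [448.  366.6  14. ]
b [515.1 374.3  14. ]
b [538.4 188.4  14. ]
b [468.8 179.8  14. ]
```

Emit:
{"method": "arm_command", "body": {"targets": [{"hand": 0.4, "x": 0.0037, "y": 0.0026, "z": 0.02, "yaw": -0.067}, {"hand": 0.4, "x": 0, "y": 0, "z": 0.04, "yaw": 0}, {"hand": 0.4, "x": 0, "y": 0, "z": 0.04, "yaw": 0}, {"hand": 0.4, "x": 0, "y": 0, "z": 0.04, "yaw": 0}, {"hand": 0.4, "x": 0, "y": 0, "z": 0.04, "yaw": 0}, {"hand": 0.4, "x": 0, "y": 0, "z": 0.03, "yaw": 0}, {"hand": 0.4, "x": 0, "y": 0, "z": 0, "yaw": 0}], "newtons": 40}}

```text
clock: 9.25
eef_pos: [492.4, 276.3, 140.3]
eef_rot: [-3.134, 0.003, 1.689]
wrist_force: [-0.1, 0.2, 0.3]
finger_gap: 65.7
finger_force: 0.0
```

Emit:
{"method": "arm_command", "body": {"targets": [{"hand": 0.4, "x": 0, "y": 0, "z": 0.02, "yaw": 0}, {"hand": 0.4, "x": 0, "y": 0, "z": 0.02, "yaw": 0}, {"hand": 0.4, "x": 0, "y": 0, "z": 0.02, "yaw": 0}, {"hand": 0.4, "x": 0, "y": 0, "z": 0.02, "yaw": 0}, {"hand": 0.4, "x": 0, "y": 0, "z": 0.02, "yaw": 0}, {"hand": 0.4, "x": 0, "y": 0, "z": 0, "yaw": 0}]}}

```text
clock: 9.85
eef_pos: [493.6, 277.0, 43.9]
eef_rot: [-3.139, 0.001, 1.689]
wrist_force: [0.9, -0.6, 0.5]
finger_gap: 66.1
finger_force: 0.0
```

Emit:
{"method": "arm_command", "body": {"targets": [{"hand": 0.4, "x": 0, "y": -0.001, "z": 0.005, "yaw": 0}, {"hand": -1, "x": 0, "y": 0, "z": 0, "yaw": 0}, {"hand": -1, "x": 0, "y": 0, "z": 0, "yaw": 0}, {"hand": -1, "x": 0, "y": 0, "z": 0, "yaw": 0}, {"hand": -1, "x": 0, "y": 0, "z": 0, "yaw": 0}, {"hand": -1, "x": 0, "y": 0, "z": 0, "yaw": 0}, {"hand": -1, "x": 0, "y": 0, "z": 0, "yaw": 0}], "newtons": 45}}

```text
clock: 10.55
eef_pos: [492.5, 277.2, 40.2]
eef_rot: [-3.141, -0.0, 1.69]
wrist_force: [-3.5, -1.0, 5.5]
finger_gap: 31.5
finger_force: 45.0
```

Emit:
{"method": "arm_command", "body": {"targets": [{"hand": -1, "x": 0, "y": 0, "z": -0.01, "yaw": 0}, {"hand": -1, "x": 0, "y": 0, "z": -0.02, "yaw": 0}, {"hand": -1, "x": 0, "y": 0, "z": -0.03, "yaw": 0}, {"hand": -1, "x": 0, "y": 0, "z": -0.03, "yaw": 0}, {"hand": -1, "x": 0, "y": 0, "z": -0.03, "yaw": 0}, {"hand": -1, "x": 0, "y": 0, "z": -0.03, "yaw": 0}, {"hand": -1, "x": 0, "y": 0, "z": -0.03, "yaw": 0}, {"hand": -1, "x": 0, "y": 0, "z": -0.03, "yaw": 0}, {"hand": -1, "x": 0, "y": 0, "z": 0, "yaw": 0}]}}

```text
clock: 11.45
eef_pos: [493.5, 277.6, 253.5]
eef_rot: [3.136, -0.002, 1.69]
wrist_force: [1.5, 0.2, -7.9]
finger_gap: 31.7
finger_force: 45.0
```

Emit:
{"method": "arm_command", "body": {"targets": [{"hand": -1, "x": -0.04, "y": 0.003, "z": 0, "yaw": 0}, {"hand": -1, "x": -0.04, "y": 0.003, "z": 0, "yaw": 0}, {"hand": -1, "x": -0.04, "y": 0.003, "z": 0, "yaw": 0}, {"hand": -1, "x": -0.04, "y": 0.003, "z": 0, "yaw": 0}, {"hand": -1, "x": -0.04, "y": 0.003, "z": 0, "yaw": 0}, {"hand": -1, "x": -0.04, "y": 0.003, "z": 0, "yaw": 0}, {"hand": -1, "x": -0.04, "y": 0.003, "z": 0, "yaw": 0}, {"hand": -1, "x": 0, "y": 0, "z": 0, "yaw": 0}]}}

```text
clock: 12.25
eef_pos: [546.5, -2.5, 247.4]
eef_rot: [-3.138, 0.001, 1.686]
wrist_force: [-0.4, 0.4, -8.5]
finger_gap: 31.7
finger_force: 45.0
```

```bash
python3 - <<'E'
from h import *
np.set_printoptions(precision=1,suppress=True)
P=[on("top",*p,110) for p in [(381,218),(374,108),(477,105),(486,214)]]
for p in P:print(p)
for a,b,o in [(0,1,0),(3,2,0),(2,1,np.pi/2),(3,0,np.pi/2)]:
    d=P[b]-P[a];print(np.arctan2(d[1],d[0])-o)
# white tabs by mask in original top picture
im=cv2.imread("pics/top0.png");hsv=cv2.cvtColor(im,cv2.COLOR_BGR2HSV)
m=((hsv[...,2]>170)&(hsv[...,1]<60)).astype(np.uint8);m[:,374:]=0;m[:,:340]=0;m[:110]=0;m[215:]=0
for c in cv2.findContours(cv2.morphologyEx(m,cv2.MORPH_CLOSE,np.ones((9,9))),0,2)[0]:
    if cv2.contourArea(c)>100:
        r=cv2.minAreaRect(c);bp=cv2.boxPoints(r);print(r);[print(on("top",*p,68)) for p in bp]
print(manip.read_state()["eef_pos"])
E
```

```text
[ 498.7 -312.   110. ]
[ 794.  -295.2  110. ]
[ 809.9 -571.6  110. ]
[ 517.  -585.2  110. ]
0.05676238570655879
0.046464967599246405
0.0574806380401256
0.06706385594945452
((362.0, 191.5), (17.0, 22.0), 90.0)
[ 594.5 -242.1   68. ]
[ 596.2 -301.8   68. ]
[ 549.7 -301.6   68. ]
[ 548.  -242.2   68. ]
((360.5, 137.5), (17.0, 25.0), 90.0)
[ 744.8 -233.6   68. ]
[ 746.8 -302.5   68. ]
[ 698.9 -302.3   68. ]
[ 696.9 -233.7   68. ]
[546.5  -2.5 247.4]
```

Emit:
{"method": "arm_command", "body": {"targets": [{"hand": -1, "x": 0, "y": 0, "z": 0, "yaw": 0.06}, {"hand": -1, "x": -0.03, "y": 0.0038, "z": 0.03, "yaw": 0}, {"hand": -1, "x": -0.03, "y": 0.0038, "z": 0.04, "yaw": 0}, {"hand": -1, "x": -0.032, "y": 0.0038, "z": 0.04, "yaw": 0}, {"hand": -1, "x": 0, "y": 0, "z": 0.04, "yaw": 0}, {"hand": -1, "x": 0, "y": 0, "z": 0.03, "yaw": 0}, {"hand": -1, "x": 0, "y": 0, "z": 0.015, "yaw": 0}, {"hand": -1, "x": 0, "y": 0, "z": 0, "yaw": 0}, {"hand": -1, "x": 0, "y": 0, "z": 0, "yaw": 0}]}}

```text
clock: 13.15
eef_pos: [563.8, -88.4, 56.9]
eef_rot: [3.141, 0.0, 1.63]
wrist_force: [0.1, -0.2, -7.1]
finger_gap: 31.8
finger_force: 45.0
```

```bash
python3 - <<'E'
from h import *
s=manip.read_state();print(s["eef_pos"],s["eef_rot"],s["wrist_force"])
c=get_calibration("wrist");im=camera("wrist");t=camera("scene")
a=cv2.resize(im,(400,300));b=cv2.resize(t[80:230,80:280],(400,300))
cv2.imwrite("pics/w3.png",np.hstack([a,b])[:,:,::-1])
E
```

```text
[563.82110442 -88.35895111  56.86645381] [3.14064065e+00 2.31103335e-04 1.63021455e+00] [ 0.07817887 -0.21942094 -7.07738877]
```

View pics/w3.png

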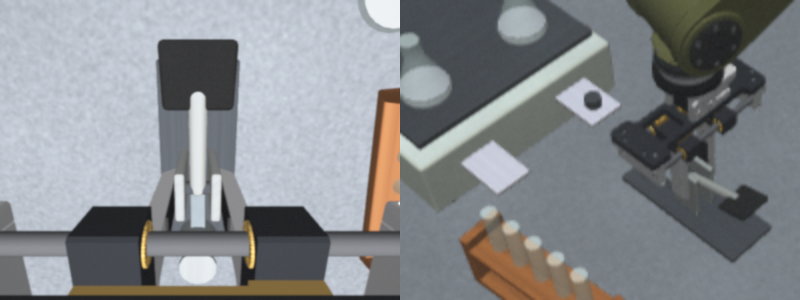

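Emit:
{"method": "arm_command", "body": {"targets": [{"hand": -1, "x": 0, "y": 0, "z": 0.01, "yaw": 0}, {"hand": -1, "x": 0, "y": -0.001, "z": 0.0095, "yaw": 0}, {"hand": -1, "x": -0.015, "y": 0, "z": 0, "yaw": 0}, {"hand": -1, "x": -0.02, "y": 0, "z": 0, "yaw": 0}, {"hand": -1, "x": -0.02, "y": 0, "z": 0, "yaw": 0}, {"hand": -1, "x": -0.02, "y": 0, "z": 0, "yaw": 0}, {"hand": -1, "x": -0.015, "y": 0, "z": 0, "yaw": 0}, {"hand": -1, "x": -0.0155, "y": 0, "z": 0, "yaw": 0}, {"hand": -1, "x": 0, "y": 0, "z": 0, "yaw": 0}, {"hand": -1, "x": 0, "y": 0, "z": 0, "yaw": 0}]}}

```text
clock: 14.25
eef_pos: [568.5, -193.9, 36.3]
eef_rot: [-3.141, -0.0, 1.629]
wrist_force: [0.2, 0.4, -8.3]
finger_gap: 31.9
finger_force: 45.0
```

```bash
python3 - <<'E'
from h import *
s=manip.read_state();print(s["eef_pos"],s["eef_rot"],s["wrist_force"])
c=get_calibration("wrist");im=camera("wrist");t=camera("scene")
o=np.array(s["eef_pos"]);y=s["eef_rot"][2];print("saddle",o[:2]-72*np.array([np.cos(y),np.sin(y)]))
a=cv2.resize(im,(400,300));b=cv2.resize(t[80:200,100:260],(400,300))
for n,(u0,v0,u1,v1) in {"top":(352,184,376,200),"scene":(165,122,188,138)}.items():
    g=cv2.cvtColor(camera(n),cv2.COLOR_RGB2GRAY)[v0:v1,u0:u1]; yy,x=np.where(g<90);print(n,x.mean()+u0,yy.mean()+v0,len(x))
cv2.imwrite("pics/w4.png",np.hstack([a,b])[:,:,::-1])
E
```

```text
[ 568.45724463 -193.94789212   36.28279759] [-3.14125781e+00 -3.80366198e-04  1.62936123e+00] [ 0.2181446   0.36642313 -8.25575674]
saddle [ 572.67150746 -265.8244529 ]
top 361.8789808917197 194.15923566878982 157
scene 176.17630057803467 129.90173410404626 346
```

View pics/w4.png

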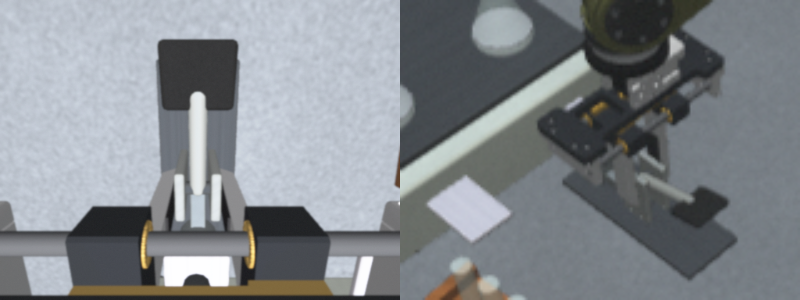

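Emit:
{"method": "arm_command", "body": {"targets": [{"hand": -1, "x": 0, "y": 0, "z": 0.002, "yaw": 0}, {"hand": -1, "x": 0, "y": 0, "z": 0.001, "yaw": 0}, {"hand": -1, "x": 0, "y": 0, "z": 0, "yaw": 0}]}}

```text
clock: 14.75
eef_pos: [569.0, -193.6, 34.3]
eef_rot: [3.141, 0.0, 1.63]
wrist_force: [-1.6, 5.2, 2.1]
finger_gap: 31.8
finger_force: 45.0
```

Emit:
{"method": "arm_command", "body": {"targets": [{"hand": 0.3, "x": 0, "y": 0, "z": 0, "yaw": 0}, {"hand": 0.3, "x": 0, "y": 0, "z": 0, "yaw": 0}, {"hand": 0.3, "x": 0, "y": 0, "z": 0, "yaw": 0}, {"hand": 0.3, "x": 0, "y": 0, "z": -0.01, "yaw": 0}, {"hand": 0.3, "x": 0, "y": 0, "z": -0.02, "yaw": 0}, {"hand": 0.3, "x": 0, "y": 0, "z": -0.03, "yaw": 0}, {"hand": 0.3, "x": 0, "y": 0, "z": -0.02, "yaw": 0}, {"hand": -1, "x": 0, "y": 0, "z": 0, "yaw": 0}]}}

```text
clock: 15.55
eef_pos: [569.9, -194.5, 117.2]
eef_rot: [3.137, 0.002, 1.63]
wrist_force: [0.0, -0.1, 0.2]
finger_gap: 56.0
finger_force: 0.0
```

```bash
python3 - <<'E'
from h import *
s=manip.read_state();print(s["eef_pos"],s["eef_rot"],s["wrist_force"])
c=get_calibration("wrist");im=camera("wrist");y=s["eef_rot"][2]
import json
o=np.array([568.7,-193.9,75]);o[:2]+=80*np.array([np.cos(y),np.sin(y)]);print("pad",o,px("wrist",o,c))
g=cv2.cvtColor(im,cv2.COLOR_RGB2GRAY)
m=(g<70).astype(np.uint8);m[240:]=0
for k in cv2.findContours(m,0,2)[0]:
    if cv2.contourArea(k)>500: r=cv2.minAreaRect(k);print(r,on("wrist",*r[0],75,c))
cv2.imwrite("pics/w5.png",im[:,:,::-1])
E
```

```text
[ 569.93504044 -194.54507217  117.17094393] [3.13652331e+00 2.46761537e-03 1.62977784e+00] [ 0.02393802 -0.08641635  0.16045277]
pad [ 563.98421418 -114.03911243   75.        ] [251.15764431 100.02505794]
((251.5, 98.5), (55.0, 61.0), 90.0) [ 564.16693992 -112.99210707   75.        ]
```

View pics/w5.png

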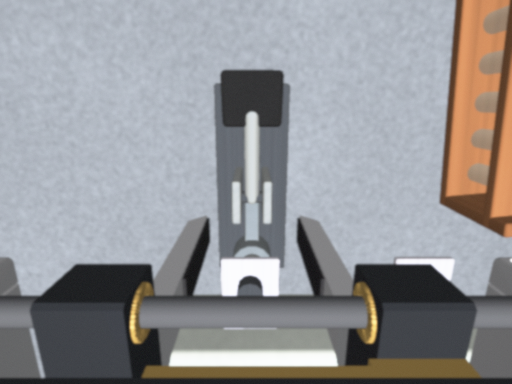

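Emit:
{"method": "arm_command", "body": {"targets": [{"hand": -1, "x": 0.02, "y": -0.001, "z": 0, "yaw": 0}, {"hand": -1, "x": 0.03, "y": 0, "z": 0, "yaw": 0}, {"hand": -1, "x": 0.0315, "y": 0, "z": 0, "yaw": 0}, {"hand": -1, "x": 0, "y": 0, "z": 0, "yaw": 0}, {"hand": -1, "x": 0, "y": 0, "z": 0.015, "yaw": 0}, {"hand": -1, "x": 0, "y": 0, "z": 0.015, "yaw": 0}, {"hand": -1, "x": 0, "y": 0, "z": 0.005, "yaw": 0}, {"hand": -1, "x": 0, "y": 0, "z": 0, "yaw": 0}]}}

```text
clock: 16.4
eef_pos: [562.2, -112.7, 77.3]
eef_rot: [-3.139, -0.001, 1.629]
wrist_force: [-0.7, -1.2, 2.1]
finger_gap: 0.3
finger_force: 0.6
```

Emit:
{"method": "arm_command", "body": {"targets": [{"hand": -1, "x": 0, "y": 0, "z": 0.004, "yaw": 0}, {"hand": -1, "x": 0, "y": 0, "z": 0.004, "yaw": 0}, {"hand": -1, "x": 0, "y": 0, "z": 0.004, "yaw": 0}, {"hand": -1, "x": 0, "y": 0, "z": 0.004, "yaw": 0}, {"hand": -1, "x": 0, "y": 0, "z": 0.004, "yaw": 0}, {"hand": -1, "x": 0, "y": 0, "z": 0, "yaw": 0}]}}

```text
clock: 17.0
eef_pos: [563.0, -112.4, 58.7]
eef_rot: [3.141, -0.0, 1.63]
wrist_force: [-3.2, 4.9, 10.2]
finger_gap: 0.2
finger_force: 5.5
```

Emit:
{"method": "arm_command", "body": {"targets": [{"hand": -1, "x": 0, "y": 0, "z": 0.003, "yaw": 0}, {"hand": -1, "x": 0, "y": 0, "z": 0.003, "yaw": 0}, {"hand": -1, "x": 0, "y": 0, "z": 0.003, "yaw": 0}, {"hand": -1, "x": 0, "y": 0, "z": 0.003, "yaw": 0}, {"hand": -1, "x": 0, "y": 0, "z": 0.003, "yaw": 0}, {"hand": -1, "x": 0, "y": 0, "z": 0.002, "yaw": 0}, {"hand": -1, "x": 0, "y": 0, "z": 0, "yaw": 0}, {"hand": -1, "x": 0, "y": 0, "z": 0, "yaw": 0}]}}

```text
clock: 17.8
eef_pos: [563.3, -112.7, 42.4]
eef_rot: [3.14, 0.0, 1.63]
wrist_force: [-3.4, 2.9, 11.6]
finger_gap: 0.7
finger_force: 6.1
```

Emit:
{"method": "arm_command", "body": {"targets": [{"hand": -1, "x": 0, "y": 0, "z": 0.0015, "yaw": 0}, {"hand": -1, "x": 0, "y": 0, "z": 0.0015, "yaw": 0}, {"hand": -1, "x": 0, "y": 0, "z": 0.001, "yaw": 0}, {"hand": -1, "x": 0, "y": 0, "z": 0, "yaw": 0}, {"hand": -1, "x": 0, "y": 0, "z": 0, "yaw": 0}]}}

```text
clock: 18.3
eef_pos: [563.5, -113.0, 39.3]
eef_rot: [3.14, 0.001, 1.63]
wrist_force: [-6.9, 2.0, 21.2]
finger_gap: 0.5
finger_force: 10.3
```

```bash
python3 - <<'E'
from h import *
s=manip.read_state();print(s["eef_pos"],s["wrist_force"],s["qd"].round(3))
t=camera("scene")
cv2.imwrite("pics/s6.png",np.hstack([cv2.resize(t,(400,300)),cv2.resize(t[80:200,100:260],(400,300))])[:,:,::-1])
E
```

```text
[ 563.45662801 -113.03655333   39.28641798] [-6.89742397  1.9892017  21.22689715] [ 0.001 -0.     0.002 -0.001 -0.001  0.001]
```

View pics/s6.png

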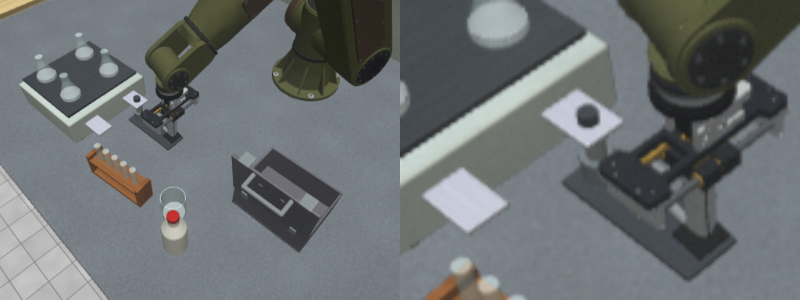

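The scene view shows the lid open, the saddle under the studded tab, the handle down and the bystanders untouched. I'm handing it in.

```bash
python3 -c "
from cell import manip
print(manip.sign_off())"
```

```text
the job is handed in; nothing more can be done
None
```

I handed the job in with the lid open on its stop, the jack standing under the studded tab, and the gripper pressing the handle down onto its stop at about 21 N; the bottle, beaker and tube rack look undisturbed in the last picture. The hand-in returned no verdict.

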